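Power up the imaging station and stand up its viewing screen

ROBOT

A 6-joint arm with a two-finger parallel gripper is mounted at the origin on the work surface. World frame = base frame: x ahead of the robot, y to its left, z up, the work surface at z = 0. Lengths are in m, angles in degrees, forces in N, time in s.
With the tool pointing down it reaches from about 0.275 to 0.725 m from the base axis. Payload 15.9 kg.
Tool frame: the origin (TCP) lies at the very end of the fingers, on their centre line; the grasp point (between the pads) lies 19 mm behind it; z points along the fingers, x is the direction in which the jaws open and shut, and the axes are right-handed (so a half turn about z gives the same grasp; the last joint's range is limited). The gripper opens to 85 mm and grips with 20 to 120 N. Pads are 22 mm wide; open, the fingers measure 114 mm over their backs; the gripper's body (76 mm by 85 mm) begins 54 mm behind the grasp point. The pads swing forward as they close: fully open they stand 13 mm farther back than shut.
Start: joints at [-75.401, 12.198, -1.971, 75.831, 0, 90], TCP at [0.126, -0.484, 0.231] pointing down, gripper open.
Joint ranges: [-170.91, 170.91], [-42.67, 98.43], [-65.05, 77.54], [-120.47, 116.71], [-90, 82.35], [-180, 180]. Speed limits (degrees/s): [108.29, 108.29, 136.94, 147.25, 180, 180].

INTERFACE

Orientations are given as a 3x3 rotation matrix whose columns are the frame's x, y, z axes.
In Python, from plant import env gives the robot as it stands. The module is installed in compiled form; this text tells all that it offers.
- The arm moves only by the shell command python3 -m crank 'ROWS' [OPENING] [FORCE]. ROWS is JSON, a list of rows, each a list of 2 entries, a list of its own where there are three numbers: the shift along the tool's x, y, z in cm, then the turn about the tool's z in rad. A call has exactly 8 rows; each row is the pose to reach, as a shift and turn from the pose commanded when the call began, along the tool's axes at that moment; what a row does not reach only later rows make up. A row lasts 1/8 s, in which the tool goes at most 62.5 mm and 10.7 degrees, less where a joint would pass 70% of its speed; a pose out of reach is approached as far as the arm can. A call with a gripper value outside its range is refused whole. OPENING is the closure, from 0 (fully open) to 1 (shut), set as the call begins (- or left out, the last holds). The fingers move at their own pace and stop on an object; FORCE is the grip in N (left out, the last holds). Time passes only in rows, so rows that repeat a pose let the fingers close, or fill a call up. It gives the time, the measured TCP pose, the force and the opening at its end, in the units of the state.
- env.observe(): the state, without advancing time (a new reading comes with each control period).
- env.snapshot(name): name is "side" or "top" or "wrist"; returns a dict with "image" (384x512x3 uint8, red, green, blue), "range_z" (384x512 float32, m along the optical axis (not along the pixel's ray), 0 where there is no reading), "K" (3x3 intrinsics, pixels), "dist" ([k1, k2, p1, p2, k3] as OpenCV has them; the pictures are not rectified), "R" (3x3) and "t" (3): a world point X has camera coordinates R X + t; the wrist camera has in their place "tool_from_camera" (4x4, takes a point from camera to tool coordinates, whose origin is the TCP and whose axes are the tool frame's). Camera axes: x right, y down, z forward; pixel columns grow to the right and rows downward; lengths in m; the calibration is good to about 2 mm. A picture is of the moment at which its call begins: read the wrist's pose just before it.
- env.hand_in(): hands the job in, once; it reports no verdict.
Trained networks look in the newest picture that a camera, given by its name, has taken for a name from the list of things; names that differ only in an ending like _2 or _b are one class to them, and where a whole thing is asked for, a point or a joint stands for the part that bears it (a point fixed in the world has none). Each returns a list of dicts, best first, with "conf" (0 to 1); they miss things now and then, are a little off and sometimes report something else, mostly with a low value. They report only what shows in the picture. A call takes as long as a camera call.
- env.recognise(camera, query): "xy" ([column, row] in pixels, amid what is visible of it).
The state is a dict: "t": time; "joint_positions": joint angles; "joint_velocities": joint speeds; "joint_efforts": joint torques, N m; "eef_pos": TCP position; "ee_rot": TCP orientation; "wrist_force": force on the tool from outside, world axes, zero at the start; "ft_torque": the same for the moment, N m; "opening": opening from 0.0 (shut) to 1.0 (fully open).
Only numpy, scipy, OpenCV 4.12 (cv2) and the standard library are available. Lean on these libraries where they do the work, as an engineer would, in place of code of your own. Each camera call takes 0.05 s, during which the arm holds its last target.

TASK

Bring the microscope's viewing screen into use: on the dark switch box press the orange lamp key, then the blue camera key, then the green screen key, one at a time, each right down and let up again. Then swing the screen's handle bail up and over its back until it has gone over centre and dropped to its stop as a stand, and only after that raise the screen from the lamp supply it leans on, on the spot, until it stands upright on its rubber foot. Finish while still gripping the screen, holding it upright and still with its stand clear of the bench so that it cannot tip either way while I focus, and leave everything else on the bench undisturbed.

Things in the scene. Friction and masses are not known exactly. Their poses are not given: they have to be found in the camera images.
- screen: Loose flat screen, 0.93 kg with bail: frame 230 wide (y), 24 thick (x), top edge 190 up its z; black glass and cream bezel on its -x face, grey back. Origin: middle of the underside of its foot, a round rubber strip (16 thick) on which it cannot stand alone. It starts leaning 25 degrees, top towards the robot, on the supply's rear top edge, touching 100 up. Can be gripped over its top edge.
- screen_top (a point): Middle of the top edge of the screen's frame, 190 up the screen's z from its origin; axes as the screen's.
- bail (a joint): Swing of the screen's bail, rad: 0 = straight up in the screen's plane (start); grows as it swings over the back (+x) to its stop at 2.27, slanting down as a stand. Weight (90 g) and spring hold it up: 0.6 N at the bar moves it, so push lightly; 1.5 N, or a firm pinch, tips the screen. Past 0.9 it falls to its stop. Screen upright, the bar is then 13 off the bench (8 degrees back: touches).
- bail_grip (a point): Middle of the bail's cross bar, which runs along the screen's y: 12 thick with blue sleeve, 248 long. It swings at radius 125 about an axis along the screen's y, 100 up the screen's z from its origin; side arms run outside the frame's ends. When up it is 35 above the frame's top edge, with free air between. Its z points from axis to bar.
- supply: Lamp power supply, cream ventilated box, fixed, 150 deep (x) x 260 wide (y) x 90 high; origin centre of the underside. The screen stands behind it (+x side) and leans on its rear top edge.
- switchbox: Dark blue-grey switch box with a grey top plate, fixed, 90 deep (x) x 200 wide (y) x 50 high; origin centre of the underside. On its top three round keys in black collars (44 diameter, 12 high), 55 apart in a row along its y, their order varies.
- key_lamp (a joint): Travel of the orange lamp key in m: 0 up, 0.006 fully down (5 N); springs back.
- key_camera (a joint): Travel of the blue camera key in m: 0 up, 0.006 fully down (5 N); springs back.
- key_screen (a joint): Travel of the green screen key in m: 0 up, 0.006 fully down (5 N); springs back.
- key_lamp_top (a point): Centre of the top face of the orange key (28 diameter), 72 above the bench when up; pressed straight down.
- key_camera_top (a point): Centre of the top face of the blue key (28 diameter), 72 above the bench when up; pressed straight down.
- key_screen_top (a point): Centre of the top face of the green key (28 diameter), 72 above the bench when up; pressed straight down.
- flask_large: Bystander: clear empty culture flask with green cap lying flat, 190 x 110 x 40, origin centre of its underside, cap to its -x.
- flask_small: Bystander: smaller clear flask with green cap, 115 x 55 x 28, lying on the large flask.
- media_bottle: Bystander: glass bottle with orange cap, 66 diameter, 150 high, origin under its centre.
- dishes: Bystander: stack of five culture dishes, 93 diameter, 75 high, origin under its centre.
- tube_rack: Bystander: orange rack, 60 x 170 x 50, with capped tubes standing to 96; origin under its centre.
- pipette: Bystander: hand pipette lying along its x, about 265 long, 28 high; origin under the middle of its grip.

How it is judged:
By the outcome, as a careful person would: the job done as asked, in the order asked, and still so for the second after the job is handed in, while the arm keeps its last pose, push and grip.
It also fails if it takes over 58 s, if anything falls off the work surface, if the arm or the gripper's body presses on something with over 40 N, if the wrist force passes 120 N, or if a joint passes its speed limit or range.

## Working session

There is one attempt and no reset: what is moved stays moved. The work goes in short steps, Python scripts to look and compute and a shell command to move; the robot and the scene stay as the last step left them, time stands still between calls to the robot, and variables do not carry over. Pictures are saved under pics/ and viewed, and the job is handed in when it is done.

```bash
mkdir -p pics; ls; cat > h.py <<'E'
from plant import env
import numpy as np, cv2
def snap(n,fn=None):
    o=env.observe(); s=env.snapshot(n); s['o']=o
    if fn: cv2.imwrite('pics/'+fn+'.png',s['image'][:,:,::-1])
    np.savez('last_'+n+'.npz',**{k:v for k,v in s.items() if k!='o'},eef=np.array(o['eef_pos']),rot=np.array(o['ee_rot']))
    return s
def world(s,uv,z=None):
    uv=np.array(uv,float).reshape(-1,1,2)
    n=cv2.undistortPoints(uv,np.array(s['K']),np.array(s['dist']))[:,0]
    if z is None:
        z=np.array([s['range_z'][int(round(v)),int(round(u))] for u,v in uv[:,0]])
    P=np.c_[n*np.array(z).reshape(-1,1),np.array(z)*np.ones(len(n))]
    if 'R' in s: return (P-np.array(s['t']))@np.array(s['R'])
    T=np.array(s['tool_from_camera']); P=P@T[:3,:3].T+T[:3,3]
    return P@np.array(s['o']['ee_rot']).T+np.array(s['o']['eef_pos'])
def cloud(s,step=1):
    h,w=s['range_z'].shape
    v,u=np.mgrid[0:h:step,0:w:step]; uv=np.c_[u.ravel(),v.ravel()]
    z=s['range_z'][uv[:,1],uv[:,0]]; m=z>0
    return world(s,uv[m],z[m]),s['image'][uv[m][:,1],uv[m][:,0]],uv[m]
E
python3 - <<'E'
from h import *
np.set_printoptions(precision=4,suppress=True)
for n in ['top','side']:
    s=snap(n,n+'0')
    for q in ['screen','screen_top','bail_grip','supply','switchbox','key_lamp_top','key_camera_top','key_screen_top','flask_large','media_bottle','dishes','tube_rack','pipette']:
        for r in env.recognise(n,q)[:1]:
            print(n,q,r['conf'],r['xy'],world(s,r['xy']))
print(env.observe())
E
```

```text
pics
top screen 0.9 [256.7, 211.6] [[0.4939 0.0543 0.1593]]
top screen_top 0.89 [253.1, 205.3] [[0.5186 0.0675 0.1015]]
top bail_grip 0.85 [257.1, 220.9] [[0.4613 0.053  0.2044]]
top supply 0.66 [247.2, 237.4] [[0.4034 0.0905 0.0931]]
top switchbox 0.92 [344.1, 210.9] [[ 0.4945 -0.2686  0.063 ]]
top key_lamp_top 0.63 [149.1, 183.4] [[0.607  0.4521 0.0746]]
top key_camera_top 0.59 [370.0, 215.5] [[ 0.476  -0.3611  0.0725]]
top flask_large 0.88 [157.9, 189.3] [[0.5872 0.4268 0.0444]]
top media_bottle 0.71 [317.5, 147.3] [[ 0.7253 -0.1698  0.1141]]
top dishes 0.76 [351.9, 161.1] [[ 0.6791 -0.3025  0.0711]]
top tube_rack 0.71 [256.1, 136.9] [[0.7714 0.053  0.0949]]
top pipette 0.57 [149.5, 235.2] [[0.4148 0.4677 0.0033]]
side screen 0.92 [224.3, 199.8] [[0.4962 0.0221 0.1253]]
side screen_top 0.95 [224.9, 196.7] [[0.4983 0.0333 0.1274]]
side bail_grip 0.65 [211.8, 180.2] [[0.4546 0.15   0.0877]]
side supply 0.81 [188.0, 215.1] [[ 0.3825 -0.003   0.0889]]
side switchbox 0.7 [220.6, 320.5] [[ 0.4797 -0.3494  0.0721]]
side key_lamp_top 0.53 [223.6, 307.6] [[ 0.4879 -0.3154  0.0756]]
side ke
[... 237 characters left out ...]
331  0.0755]]
side tube_rack 0.93 [310.4, 211.2] [[ 0.7617 -0.0117  0.0956]]
side pipette 0.58 [198.3, 141.4] [[0.393  0.4635 0.005 ]]
{'t': 1.4, 'joint_positions': array([-75.3997,  12.1989,  -1.9711,  75.8315,   0.0003,  89.9984]), 'joint_velocities': array([-0.0675, -0.0189, -0.0214,  0.0037, -0.0813, -0.1006]), 'joint_efforts': array([  0.0077, -68.5968,  48.7323,   0.0013,   0.0005,   0.    ]), 'eef_pos': array([ 0.126 , -0.4838,  0.2313]), 'ee_rot': array([[ 0.2521, -0.9677, -0.    ],
       [-0.9677, -0.2521,  0.    ],
       [-0.    , -0.    , -1.    ]]), 'wrist_force': array([-0.6548,  0.606 ,  0.8053]), 'ft_torque': array([-0.0241, -0.0407, -0.0282]), 'opening': 1.0010333914894054}
```

View pictures.

View pics/top0.png

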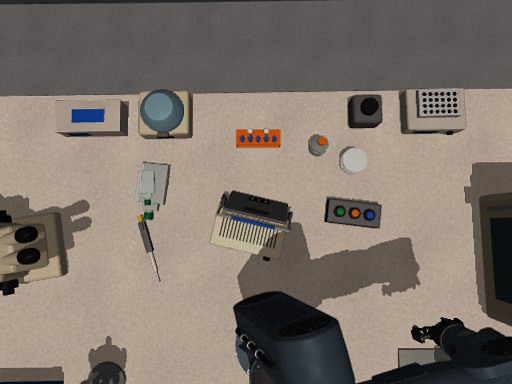

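View pics/side0.png

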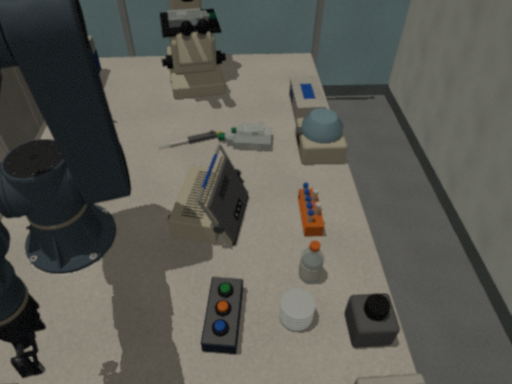

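The top picture shows keys green (340,211), orange (355,213) and blue (370,215). The screen is at about (255,208), leaning on the supply, with the blue bail bar near (255,222). Next I'll fit the poses from the saved images.

```bash
python3 - <<'E'
import numpy as np,cv2
np.set_printoptions(precision=4,suppress=True)
import h
for n in ['top','side']:
    s=dict(np.load(f'last_{n}.npz')); 
    P,C,uv=h.cloud(s); hsv=cv2.cvtColor(C[None].astype(np.uint8),cv2.COLOR_RGB2HSV)[0]
    box=(P[:,0]>.42)&(P[:,0]<.56)&(P[:,1]<-.15)&(P[:,1]>-.42)&(P[:,2]>.03)
    for nm,lo,hi in [('orange',5,22),('green',45,80),('blue',100,125)]:
        m=box&(hsv[:,0]>=lo)&(hsv[:,0]<=hi)&(hsv[:,1]>150)&(hsv[:,2]>80)
        print(n,nm,m.sum(),P[m].mean(0),np.median(P[m],0), uv[m].mean(0))
    m=(P[:,0]>.28)&(P[:,0]<.62)&(P[:,1]<.22)&(P[:,1]>-.1)&(P[:,2]>.015)
    b=m&(hsv[:,0]>=105)&(hsv[:,0]<=130)&(hsv[:,1]>110)&(hsv[:,2]>60)&(P[:,2]>.15)
    Q=P[b]; print('bar',b.sum(), Q.min(0),Q.max(0),Q.mean(0))
    if b.sum()>5:
        l=cv2.fitLine(Q.astype(np.float32),cv2.DIST_HUBER,0,.01,.01).ravel();print(l, np.degrees(np.arctan2(l[1],l[0])))
    # supply top
    t=m&(abs(P[:,2]-.09)<.008)&(hsv[:,2]>110)&(hsv[:,1]<90)
    if t.sum()>10: print('sup',t.sum(),cv2.minAreaRect(P[t][:,:2].astype(np.float32)))
    sb=box&(P[:,2]>.044)&(P[:,2]<.056); print('sbox',cv2.minAreaRect(P[sb][:,:2].astype(np.float32)))
    # screen back dark
    d=m&(hsv[:,2]<100)&(P[:,2]>.02)&(P[:,0]>.42)
    Q=P[d];
    # ransac plane
    rng=np.random.default_rng(0);best=0
    for i in range(500):
        a=Q[rng.choice(len(Q),3,False)];nn=np.cross(a[1]-a[0],a[2]-a[0]);nn/=np.linalg.norm(nn)+1e-9
        k=abs((Q-a[0])@nn)<.003
        if k.sum()>best:best=k.sum();bk=k
    R=Q[bk];c=R.mean(0);nn=np.linalg.svd(R-c)[2][2];nn*=np.sign(nn[2]);print('plane',best,len(Q),c,nn,'tilt',np.degrees(np.arcsin(nn[2])),'yaw',np.degrees(np.arctan2(nn[1],nn[0])), R.min(0),R.max(0))
    img=s['image'][120:290,180:320] if n=='top' else s['image'][130:260,150:270]
    cv2.imwrite(f'pics/z_{n}.png',cv2.resize(img[:,:,::-1],None,fx=4.5,fy=3.5 if n=='top' else 4.5)[:600,:800])
E
```

```text
top orange 52 [ 0.4871 -0.3068  0.0715] [ 0.486  -0.3065  0.0729] [355.0192 212.6923]
top green 34 [ 0.4938 -0.2516  0.0725] [ 0.4941 -0.251   0.0729] [340.     211.0882]
top blue 43 [ 0.4794 -0.3613  0.0716] [ 0.478  -0.361   0.0726] [369.9767 214.5814]
bar 144 [ 0.4368 -0.0032  0.2031] [0.4789 0.1404 0.2176] [0.4579 0.0694 0.21  ]
[0.2477 0.9688 0.     0.4579 0.0694 0.21  ] 75.65619
sup 1307 ((0.4233396351337433, 0.09082534909248352), (0.2598113417625427, 0.14981794357299805), 72.83049774169922)
sbox ((0.48881667852401733, -0.30503425002098083), (0.20036984980106354, 0.08976320922374725), 81.83827209472656)
plane 1138 1774 [0.5142 0.0532 0.1101] [ 0.8721 -0.2207  0.4366] tilt 25.88993464423512 yaw -14.199145954791138 [ 0.4328 -0.0731  0.023 ] [0.578  0.1796 0.2155]
side orange 94 [ 0.4839 -0.3074  0.0724] [ 0.4838 -0.3075  0.0732] [222.0851 305.5213]
side green 42 [ 0.4912 -0.2536  0.0741] [ 0.4911 -0.2542  0.0742] [224.5238 287.0952]
side blue 79 [ 0.4767 -0.3611  0.0729] [ 0.4758 -0.3614  0.0729] [219.4304 324.7342]
bar 81 [ 0.4374 -0.0021  0.2066] [0.4718 0.1372 0.2143] [0.4533 0.0597 0.2109]
[0.2435 0.9699 0.     0.4533 0.0597 0.2109] 75.906906
sup 718 ((0.42150869965553284, 0.0955510139465332), (0.2557709813117981, 0.17259050905704498), 65.0006332397461)
sbox ((0.4843471348285675, -0.30705440044403076), (0.20091624557971954, 0.09084846824407578), 82.15354919433594)
plane 1770 2821 [0.5113 0.044  0.1039] [ 0.876  -0.2223  0.428 ] tilt 25.33902856078365 yaw -14.240268918516538 [ 0.4488 -0.0734  0.0202] [0.5731 0.1786 0.2138]
```

```bash
ls pics
```

```text
side0.png
top0.png
z_side.png
z_top.png
```

```bash
python3 -m crank '[[[-1,-5,2],-0.13],[[-2,-10,4],-0.27],[[-3,-15,6],-0.4],[[-4,-20,8],-0.53],[[-5,-25,10],-0.67],[[-6,-30,12],-0.8],[[-7.5,-36,13],-0.93],[[-8.07,-39.25,13.6],-1.066]]' 1 30
```

```text
t: 2.4
eef_pos: [0.4875, -0.305, 0.0946]
ee_rot: [[0.97, -0.241, -0.0], [-0.241, -0.97, 0.0], [-0.0, -0.0, -1.0]]
wrist_force: [-0.3, -0.3, 0.6]
opening: -0.002
```

View pics/z_side.png

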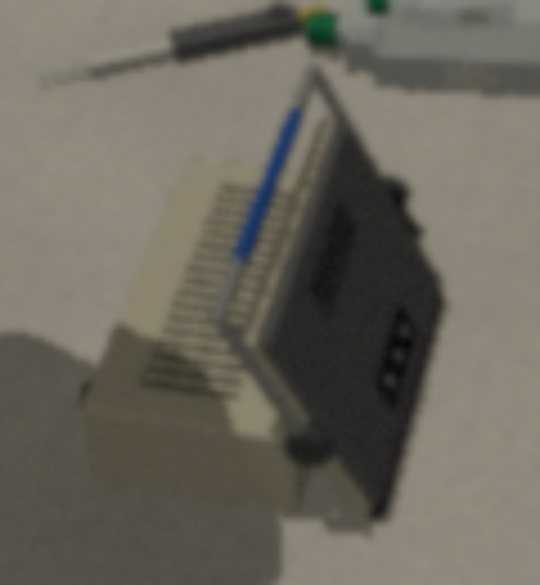

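View pics/z_top.png

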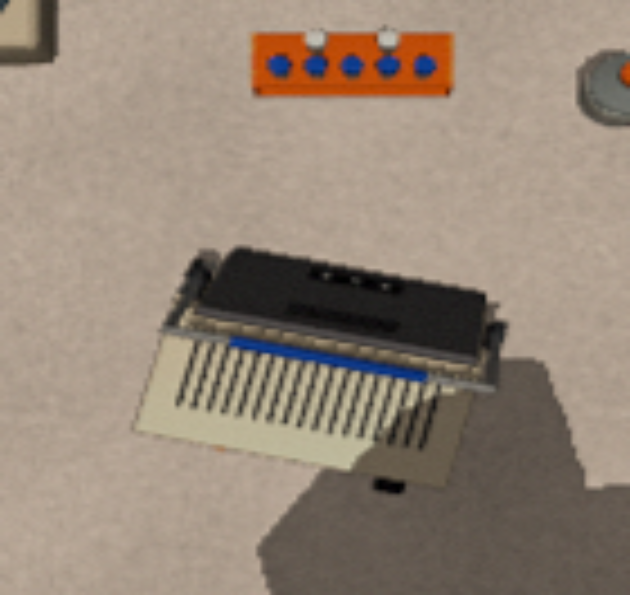

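```bash
python3 -m crank '[[[-0.1,0,0.8],0],[[-0.1,0.1,1.6],0],[[-0.1,0.1,2.3],0],[[-0.1,0.1,2.6],0],[[-0.1,0.1,2.9],0],[[-0.1,0.1,3.05],0],[[-0.1,0.1,3.05],0],[[-0.1,0.1,3.05],0]]'
```

```text
t: 3.4
eef_pos: [0.484, -0.308, 0.0658]
ee_rot: [[0.969, -0.248, 0.0], [-0.248, -0.969, -0.001], [0.0, 0.001, -1.0]]
wrist_force: [-8.9, 0.6, 17.5]
opening: 0.004
```

```bash
python3 -m crank '[[[0,0,-1.2],0],[[0,0,-2.4],0],[[0,0,-2.6],0],[[0.5,3.0,-2.6],0],[[0.6,5.4,-2.6],0],[[0.6,5.4,-2.2],0],[[0.6,5.4,-1.4],0],[[0.6,5.4,-0.7],0]]'; python3 -m crank '[[[0,0,0.4],0],[[0,0,0.7],0],[[0,0,0.7],0],[[0,0,0.7],0],[[0,0,0.7],0],[[0,0,0.7],0],[[0,0,0.7],0],[[0,0,0.7],0]]'
```

```text
t: 4.4
eef_pos: [0.4766, -0.3607, 0.071]
ee_rot: [[0.969, -0.247, -0.001], [-0.247, -0.969, 0.001], [-0.001, -0.0, -1.0]]
wrist_force: [-1.1, -0.1, 2.1]
opening: 0.002
t: 5.4
eef_pos: [0.4768, -0.3608, 0.0658]
ee_rot: [[0.969, -0.247, 0.0], [-0.247, -0.969, 0.0], [0.0, -0.0, -1.0]]
wrist_force: [-7.1, 6.9, 18.3]
opening: 0.002
```

```bash
python3 -m crank '[[[0,0,-1.2],0],[[0,0,-2.4],0],[[0,0,-2.6],0],[[-0.5,-4.0,-2.6],0],[[-1.0,-8.5,-2.6],0],[[-1.1,-10.9,-2.6],0],[[-1.1,-10.9,-2.0],0],[[-1.1,-10.9,-1.2],0]]'; python3 -m crank '[[[0,0,0.6],0],[[0,0,1.0],0],[[0,0,1.2],0],[[0,0,1.2],0],[[0,0,1.2],0],[[0,0,1.2],0],[[0,0,1.2],0],[[0,0,1.2],0]]'
```

```text
t: 6.4
eef_pos: [0.4931, -0.2535, 0.0763]
ee_rot: [[0.969, -0.247, 0.0], [-0.247, -0.969, -0.0], [0.0, 0.0, -1.0]]
wrist_force: [-0.6, -0.6, 0.3]
opening: -0.001
t: 7.4
eef_pos: [0.4929, -0.2537, 0.0658]
ee_rot: [[0.969, -0.248, 0.0], [-0.248, -0.969, -0.001], [0.001, 0.001, -1.0]]
wrist_force: [-7.6, 1.4, 20.8]
opening: -0.002
```

```bash
python3 -m crank '[[[0,0,-4],0],[[0,0,-9],0],[[-1,-2,-15],0],[[-4,-6,-19],0],[[-7,-11,-20.6],0],[[-10,-16,-20.6],0],[[-13,-21,-20.6],0],[[-15,-25,-20.6],0]]'; python3 -m crank '[[[-1,-3,0],0],[[-2,-5.2,0],0],[[-2,-5.2,0],0],[[-2,-5.2,0],0],[[-2,-5.2,0],0],[[-2,-5.2,0],0],[[-2,-5.2,0],0],[[-2,-5.2,0],0]]'
python3 - <<'E'
from h import *
np.set_printoptions(precision=4,suppress=True)
s=snap('wrist','w1')
for q in ['bail_grip','screen_top']: print(q,[(r['conf'],r['xy'],world(s,r['xy'])) for r in env.recognise('wrist',q)[:1]])
s=snap('top','top1');s=snap('side','side1')
E
```

```text
t: 8.4
eef_pos: [0.4087, 0.0278, 0.2709]
ee_rot: [[0.969, -0.247, 0.001], [-0.247, -0.969, 0.0], [0.0, -0.0, -1.0]]
wrist_force: [0.7, 0.3, 0.3]
opening: -0.002
t: 9.4
eef_pos: [0.4031, 0.0815, 0.2708]
ee_rot: [[0.969, -0.248, 0.0], [-0.248, -0.969, -0.0], [0.0, -0.0, -1.0]]
wrist_force: [-0.5, 0.3, 0.8]
opening: -0.001
bail_grip [(0.83, [330.7, 129.4], array([[0.4694, 0.1249, 0.21  ]]))]
screen_top [(0.57, [342.6, 150.7], array([[0.485 , 0.0998, 0.17  ]]))]
```

View pics/w1.png

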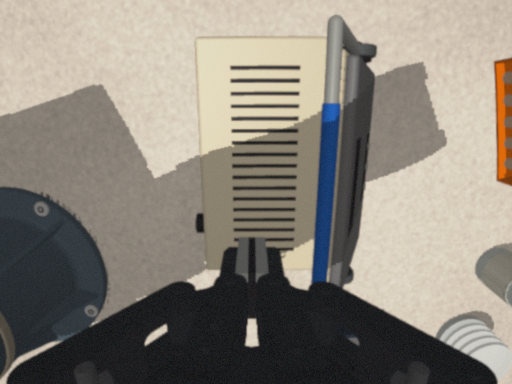

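View pics/side1.png

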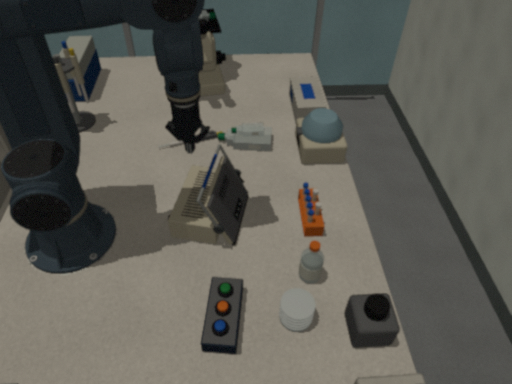

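```bash
python3 - <<'E'
import numpy as np,cv2,h
np.set_printoptions(precision=4,suppress=True)
a=np.load('last_wrist.npz'); s=dict(a); s['o']={'eef_pos':s['eef'],'ee_rot':s['rot']}
P,C,uv=h.cloud(s); hsv=cv2.cvtColor(C[None].astype(np.uint8),cv2.COLOR_RGB2HSV)[0]
th=np.radians(-14.3); xh=np.array([np.cos(th),np.sin(th)]); yh=np.array([-xh[1],xh[0]])
U=P[:,:2]@xh; V=P[:,:2]@yh
print('tcp uv',s['eef'][:2]@xh,s['eef'][:2]@yh)
b=(hsv[:,0]>=105)&(hsv[:,0]<=130)&(hsv[:,1]>150)&(P[:,2]>.18)
print('blue',b.sum(),'U',np.percentile(U[b],[1,50,99]),'V',V[b].min(),V[b].max(),'z',np.percentile(P[b,2],[5,50,95]))
l=cv2.fitLine(P[b].astype(np.float32),cv2.DIST_HUBER,0,.01,.01).ravel();print('yaw',np.degrees(np.arctan2(l[1],l[0]))%180)
hi=(P[:,2]>.192)&(P[:,2]<.225)&(U>.40)&(U<.45)&(uv[:,1]<220)
print('bar all V max',V[hi].max(), 'uv',uv[hi][V[hi].argmax()],'z',np.percentile(P[hi,2],[5,50,95]))
sup=(abs(P[:,2]-.09)<.006)&(U<.41); 
print('sup U',np.percentile(U[sup],[1,99]),'V',np.percentile(V[sup],[1,99]))
fr=(P[:,2]>.15)&(P[:,2]<.187)&(U>.41)&(U<.5)&(uv[:,1]<220)
print('frame top',fr.sum(),'V',np.percentile(V[fr],[1,99]),'U',np.percentile(U[fr],[1,5,50,95,99]),'z',np.percentile(P[fr,2],[5,50,95,99]))
for n in ['top','side']:
    s=dict(np.load(f'last_{n}.npz')); P,C,uv=h.cloud(s); hsv=cv2.cvtColor(C[None].astype(np.uint8),cv2.COLOR_RGB2HSV)[0]
    U=P[:,:2]@xh; V=P[:,:2]@yh
    b=(hsv[:,0]>=105)&(hsv[:,0]<=130)&(hsv[:,1]>110)&(hsv[:,2]>60)&(P[:,2]>.15)&(U>.38)&(U<.5)&(abs(V-.17)<.12)
    print(n,b.sum(), 'U',np.percentile(U[b],[1,50,99]),'V',V[b].min(),V[b].max())
    d=(U>.4)&(U<.57)&(V>.02)&(V<.33)&(P[:,2]>.15)&(hsv[:,2]<100)
    print('back V',np.percentile(V[d],[2,98]))
E
```

```text
tcp uv 0.37047287780375576 0.17856566930114423
blue 2557 U [0.4189 0.4233 0.4287] V 0.11885896152618246 0.2532365203013484 z [0.2068 0.2096 0.211 ]
yaw 75.94039
bar all V max 0.3074078917856543 uv [333  15] z [0.2051 0.2088 0.2107]
sup U [0.0724 0.4091] V [-0.003   0.3151]
frame top 3479 V [0.1585 0.3019] U [0.4386 0.4402 0.4475 0.4605 0.4623] z [0.1561 0.1711 0.1731 0.1793]
top 28 U [0.4214 0.4267 0.4308] V 0.10568027344791171 0.2538749438837168
back V [0.0689 0.2891]
side 57 U [0.4215 0.4251 0.4279] V 0.10410359839563879 0.24637470901557068
back V [0.0546 0.2789]
```

```bash
python3 -m crank '[[[0,0,2.5],0],[[0,0,5],0],[[0,0,7],0],[[0,0,7.7],0],[[0.8,0,7.8],0],[[1.6,0,7.8],0],[[2.2,0,7.8],0],[[2.6,0,7.8],0]]'; python3 -m crank '[[[0.3,0,0],0],[[0.5,0,0],0],[[0.8,0,0],0],[[1.1,0,0],0],[[1.4,0,0],0],[[1.7,0,0],0],[[2.0,0,0],0],[[2.3,0,0],0]]'
python3 - <<'E'
from h import *
s=snap('side','side2');s=snap('wrist','w2')
a=s['image']; b=dict(np.load('last_side.npz'))['image']
cv2.imwrite('pics/c2.png',np.hstack([cv2.resize(b[130:260,150:290],(560,520)),])[:,:,::-1])
E
```

```text
t: 10.65
eef_pos: [0.4289, 0.0751, 0.193]
ee_rot: [[0.969, -0.248, 0.0], [-0.248, -0.969, 0.0], [0.0, -0.0, -1.0]]
wrist_force: [-0.3, -0.3, 0.1]
opening: -0.0
t: 11.65
eef_pos: [0.4507, 0.0695, 0.1928]
ee_rot: [[0.969, -0.247, 0.0], [-0.247, -0.969, -0.0], [0.0, -0.0, -1.0]]
wrist_force: [-0.9, 0.3, 0.0]
opening: 0.003
```

View pics/c2.png

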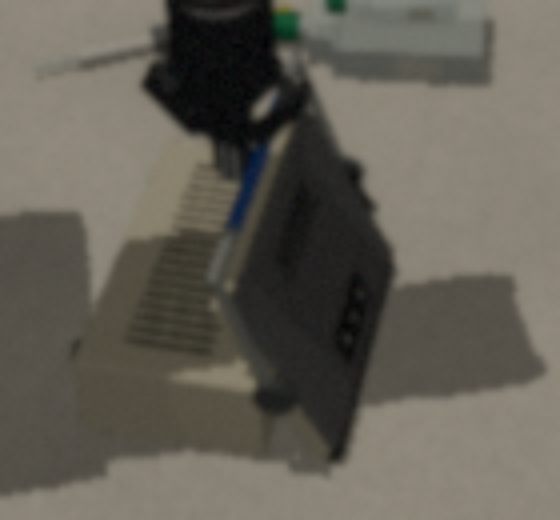

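View pics/w2.png

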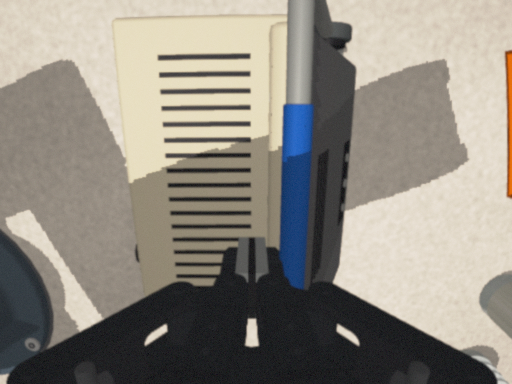

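```bash
cat > bar.py <<'E'
import numpy as np,cv2,h
np.set_printoptions(precision=4,suppress=True)
th=np.radians(-14.3); xh=np.array([np.cos(th),np.sin(th)]); yh=np.array([-xh[1],xh[0]])
def go():
    s=dict(np.load('last_wrist.npz')); s['o']={'eef_pos':s['eef'],'ee_rot':s['rot']}
    P,C,uv=h.cloud(s); hsv=cv2.cvtColor(C[None].astype(np.uint8),cv2.COLOR_RGB2HSV)[0]
    U=P[:,:2]@xh; V=P[:,:2]@yh
    print('tcp U,V',s['eef'][:2]@xh,s['eef'][:2]@yh,s['eef'][2])
    b=(hsv[:,0]>=105)&(hsv[:,0]<=130)&(hsv[:,1]>150)&(P[:,2]>.03)&(U<.62)&(V>.08)&(V<.28)
    if b.sum(): print('bar',b.sum(),'U',np.percentile(U[b],[2,50,98]),'z',np.percentile(P[b,2],[5,50,95]))
    d=(U>.41)&(U<.6)&(V>.2)&(V<.28)&(P[:,2]>.13)&(P[:,2]<.196)&(uv[:,1]<200)&~b
    if d.sum(): i=P[d][:,2].argsort()[-50:]; print('frame',d.sum(),'maxz',np.percentile(P[d,2],[50,90,98]),'U at max',np.median(U[d][i]),'U',np.percentile(U[d],[2,50,98]))
if __name__=='__main__': go()
E
python3 bar.py
```

```text
tcp U,V 0.4199097182858735 0.1786554491504252 0.19277175816198616
bar 4731 U [0.4339 0.439  0.4448] z [0.2127 0.2154 0.2168]
frame 4665 maxz [0.1676 0.1712 0.1721] U at max 0.4379252342230202 U [0.4305 0.4529 0.4717]
```

```bash
python3 -m crank '[[[0.4,0,0],0],[[0.8,0,0],0],[[1.2,0,0],0],[[1.6,0,0],0],[[2.0,0,0],0],[[2.4,0,0],0],[[2.8,0,0],0],[[3.2,0,0],0]]'; python3 -m crank '[[[0.4,0,0],0],[[0.8,0,0],0],[[1.2,0,0],0],[[1.6,0,0],0],[[2.0,0,0],0],[[2.4,0,0],0],[[2.8,0,0],0],[[3.1,0,0],0]]'
python3 - <<'E'
from h import *
import bar
s=snap('side','side3');s=snap('wrist','w3');bar.go()
b=dict(np.load('last_side.npz'))['image']
cv2.imwrite('pics/c3.png',cv2.resize(b[130:260,150:290],(560,520))[:,:,::-1])
E
```

```text
t: 12.75
eef_pos: [0.4818, 0.0616, 0.1928]
ee_rot: [[0.969, -0.247, 0.0], [-0.247, -0.969, 0.0], [0.0, -0.0, -1.0]]
wrist_force: [-0.5, -0.5, 0.4]
opening: 0.0
t: 13.75
eef_pos: [0.5118, 0.0539, 0.1928]
ee_rot: [[0.969, -0.247, 0.0], [-0.247, -0.969, 0.0], [0.0, -0.0, -1.0]]
wrist_force: [-0.8, 1.1, -0.7]
opening: 0.001
tcp U,V 0.48287597042421965 0.17862375047547255 0.1927465670359106
bar 4957 U [0.497  0.502  0.5077] z [0.2155 0.2187 0.2201]
frame 11591 maxz [0.169  0.1721 0.1728] U at max 0.4499102596085651 U [0.4315 0.4525 0.4715]
```

View pics/c3.png

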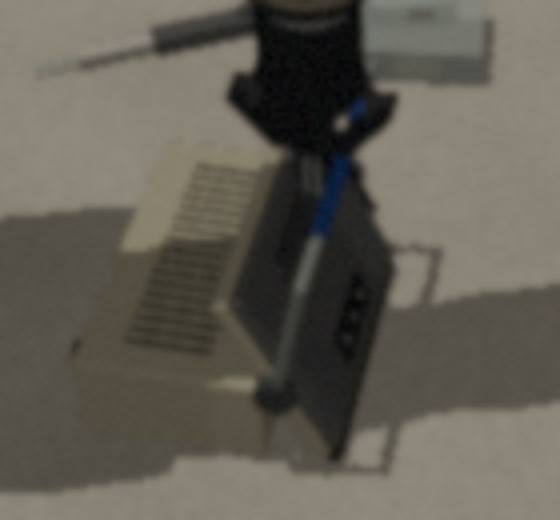

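View pics/w3.png

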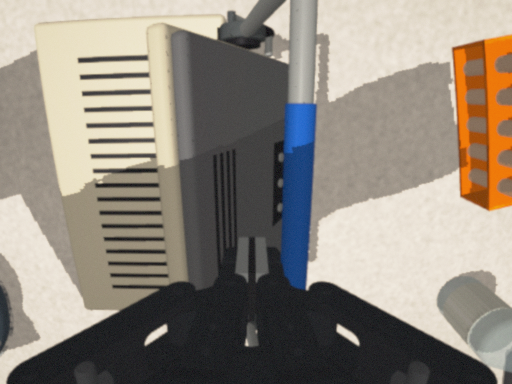

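```bash
python3 -m crank '[[[0.4,0,0],0],[[0.8,0,0],0],[[1.2,0,0],0],[[1.6,0,0],0],[[2.0,0,0],0],[[2.4,0,0],0],[[2.8,0,0],0],[[3.2,0,0],0]]'; python3 -m crank '[[[0.4,0,0],0],[[0.8,0,0],0],[[1.2,0,0],0],[[1.4,0,0],0],[[1.4,0,0],0],[[1.4,0,0],0],[[1.4,0,0],0],[[1.4,0,0],0]]'
python3 - <<'E'
from h import *
import bar
s=snap('side','side4');s=snap('wrist','w4');bar.go()
b=dict(np.load('last_side.npz'))['image']
cv2.imwrite('pics/c4.png',cv2.resize(b[130:260,150:290],(560,520))[:,:,::-1])
E
```

```text
t: 14.85
eef_pos: [0.5428, 0.046, 0.1928]
ee_rot: [[0.969, -0.247, -0.0], [-0.247, -0.969, 0.0], [-0.0, 0.0, -1.0]]
wrist_force: [0.5, 1.0, -0.4]
opening: 0.002
t: 15.85
eef_pos: [0.5561, 0.0426, 0.1928]
ee_rot: [[0.969, -0.247, 0.0], [-0.247, -0.969, -0.0], [0.0, 0.0, -1.0]]
wrist_force: [0.0, 0.3, 0.4]
opening: 0.003
tcp U,V 0.5283764512278978 0.17863874097830226 0.1928512122180313
bar 1639 U [0.5932 0.5972 0.6023] z [0.0615 0.0642 0.0657]
frame 12926 maxz [0.1664 0.172  0.1729] U at max 0.450724507451982 U [0.4328 0.4557 0.4719]
```

View pics/c4.png

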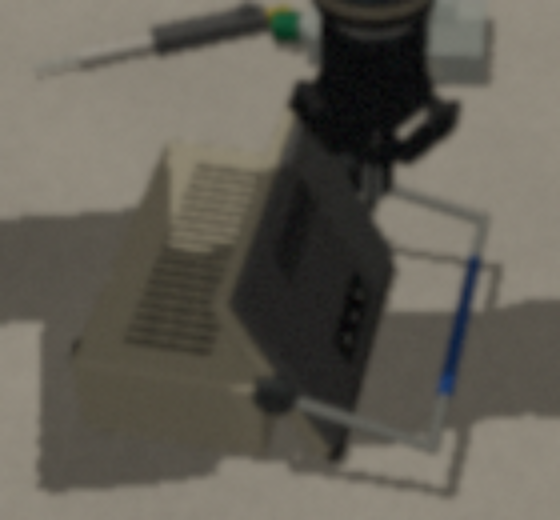

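View pics/w4.png

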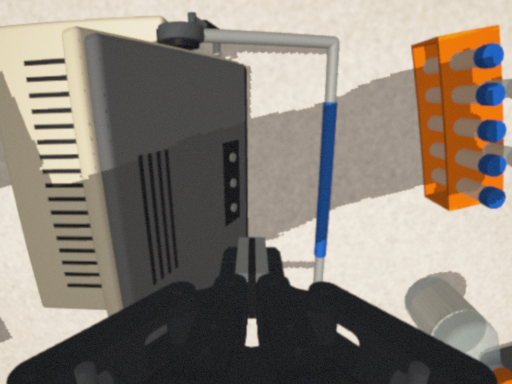

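```bash
python3 -m crank '[[[0,0,-2],0],[[0,0,-4],0],[[0,0,-6],0],[[-2,0,-6],0],[[-4.5,0,-6],0],[[-7,0,-6],0],[[-8.4,0,-6],0],[[-8.4,0,-6],0]]' 0 20
python3 - <<'E'
from h import *
import bar
s=snap('wrist','w5');bar.go();print(env.observe()['opening'])
E
```

```text
t: 16.95
eef_pos: [0.4746, 0.0635, 0.2532]
ee_rot: [[0.969, -0.247, 0.001], [-0.247, -0.969, 0.0], [0.001, -0.0, -1.0]]
wrist_force: [1.2, 0.6, -0.3]
opening: 0.999
tcp U,V 0.4441865728695354 0.17875526055246987 0.25316855089114065
bar 1111 U [0.5926 0.5962 0.6012] z [0.061  0.0641 0.0658]
frame 5767 maxz [0.1699 0.1724 0.1732] U at max 0.44948815894824856 U [0.431  0.4492 0.4717]
0.999367522926171
```

View pics/w5.png

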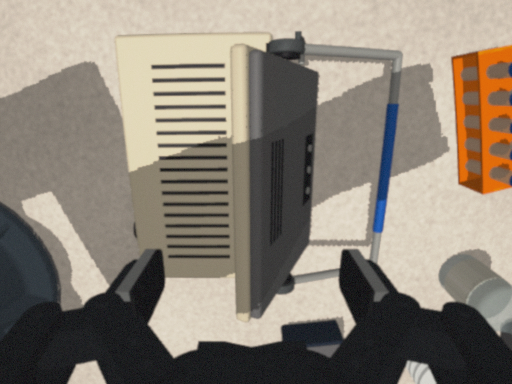

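```bash
python3 - <<'E'
import h,bar,numpy as np
s=dict(np.load('last_wrist.npz')); s['o']={'eef_pos':s['eef'],'ee_rot':s['rot']}
for uv in [(241,48),(241,180),(243,312),(252,60),(258,300),(237,120)]:
    p=h.world(s,[uv])[0]; print(uv,p[:2]@bar.xh,p[:2]@bar.yh,p[2])
E
```

```text
(241, 48) 0.43824139560730274 0.2899717143676936 0.17254378040692497
(241, 180) 0.43742789696057605 0.19731131470000315 0.1719854597935786
(243, 312) 0.43789256643005553 0.07665922252807149 0.17179598907277488
(252, 60) 0.4457116377094371 0.2824349477005755 0.17100782660270142
(258, 300) 0.45108674039875946 0.08974221348283154 0.17225952705673764
(237, 120) 0.4348802790986196 0.24169509162404532 0.17010707270943282
```

```bash
python3 -m crank '[[[0,-0.3,2],0],[[0,-0.3,4],0],[[0,-0.3,6],0],[[0,-0.3,7.5],0],[[0,-0.3,9],0],[[0,-0.3,10],0],[[0,-0.3,10.3],0],[[0,-0.3,10.3],0]]'
python3 -m crank '[[[0,0,0],0],[[0,0,0],0],[[0,0,0],0],[[0,0,0],0],[[0,0,0],0],[[0,0,0],0],[[0,0,0],0],[[0,0,0],0]]' 0.5 20
python3 - <<'E'
from h import *
import bar
s=snap('wrist','w6');bar.go();s=snap('side','side6')
cv2.imwrite('pics/c6.png',cv2.resize(s['image'][130:260,150:290],(560,520))[:,:,::-1])
E
```

```text
t: 18.0
eef_pos: [0.4756, 0.0663, 0.15]
ee_rot: [[0.969, -0.247, 0.0], [-0.247, -0.969, 0.0], [0.0, -0.0, -1.0]]
wrist_force: [-0.2, -0.3, 0.8]
opening: 0.997
t: 19.0
eef_pos: [0.4755, 0.0662, 0.1498]
ee_rot: [[0.969, -0.247, -0.0], [-0.247, -0.969, -0.0], [-0.0, 0.0, -1.0]]
wrist_force: [0.1, -0.6, -0.6]
opening: 0.502
tcp U,V 0.44438860173165373 0.18163952184355103 0.14978762564663162
bar 2320 U [0.5921 0.5954 0.6008] z [0.0602 0.0638 0.0655]
frame 14149 maxz [0.1702 0.1723 0.1731] U at max 0.44999413269827193 U [0.431  0.4479 0.4712]
```

View pics/w6.png

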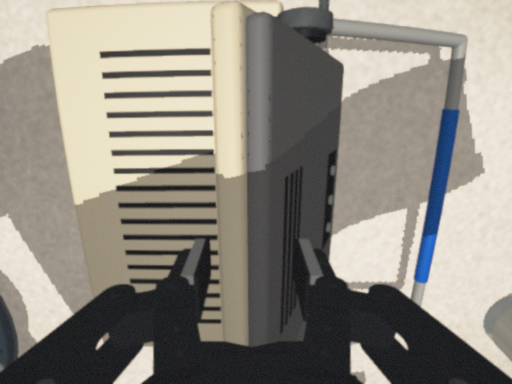

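View pics/c6.png

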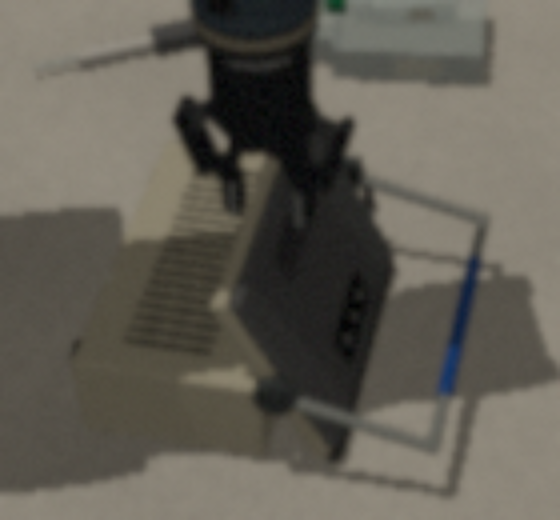

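```bash
python3 -m crank '[[[0.3,0,0],0],[[0.7,0,0],0],[[1.1,0,0],0],[[1.5,0,0],0],[[2.0,0,0],0],[[2.5,0,0],0],[[3.0,0,0],0],[[3.4,0,0],0]]'
python3 - <<'E'
from h import *
import bar
s=snap('wrist','w7');bar.go();s=snap('side','side7')
cv2.imwrite('pics/c7.png',cv2.resize(s['image'][130:260,150:290],(560,520))[:,:,::-1])
E
```

```text
t: 20.1
eef_pos: [0.5088, 0.0577, 0.1498]
ee_rot: [[0.969, -0.247, 0.0], [-0.247, -0.969, -0.0], [0.0, -0.0, -1.0]]
wrist_force: [-0.3, 0.2, 0.5]
opening: 0.499
tcp U,V 0.4787897000191141 0.18162230927911563 0.14978106879852768
bar 2101 U [0.6012 0.6047 0.6102] z [0.0457 0.0495 0.0511]
frame 14388 maxz [0.1808 0.1825 0.1833] U at max 0.4679764364355826 U [0.4603 0.4753 0.4951]
```

View pics/w7.png

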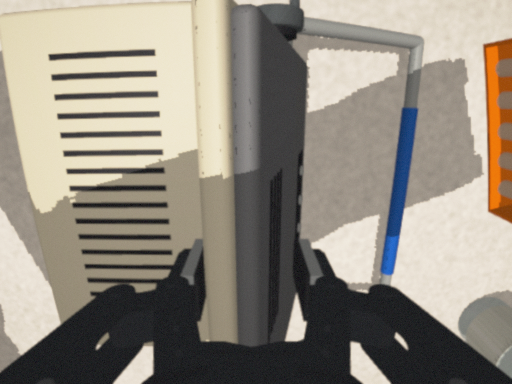

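View pics/c7.png

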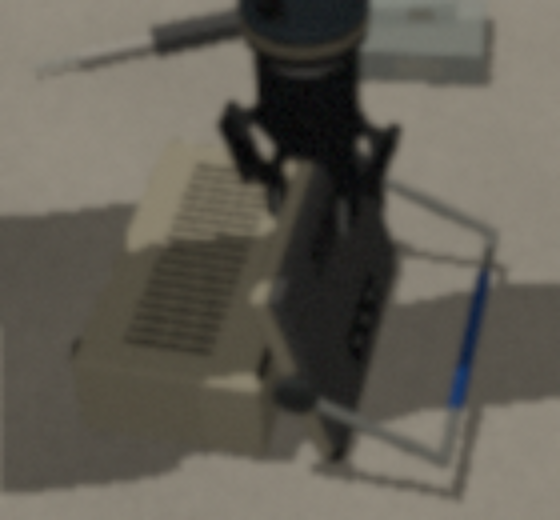

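```bash
python3 -m crank '[[[0.1,0,0],0],[[0.2,0,0],0],[[0.3,0,0],0],[[0.4,0,0],0],[[0.6,0,0],0],[[0.8,0,0],0],[[1.0,0,0],0],[[1.1,0,0],0]]' 0.6 20
python3 -m crank '[[[0.2,0,0],0],[[0.4,0,0],0],[[0.6,0,0],0],[[0.8,0,0],0],[[1.0,0,0],0],[[1.2,0,0],0],[[1.4,0,0],0],[[1.4,0,0],0]]' 0.64 20
python3 - <<'E'
from h import *
import bar
s=snap('wrist','w8');bar.go();s=snap('side','side8')
cv2.imwrite('pics/c8.png',cv2.resize(s['image'][130:260,150:290],(560,520))[:,:,::-1])
E
```

```text
t: 21.2
eef_pos: [0.5192, 0.0551, 0.1498]
ee_rot: [[0.969, -0.247, -0.0], [-0.247, -0.969, -0.0], [0.0, 0.0, -1.0]]
wrist_force: [-0.8, 0.7, 0.6]
opening: 0.399
t: 22.2
eef_pos: [0.5328, 0.0516, 0.1498]
ee_rot: [[0.969, -0.247, -0.0], [-0.247, -0.969, 0.0], [-0.0, 0.0, -1.0]]
wrist_force: [-0.9, 0.6, 0.0]
opening: 0.358
tcp U,V 0.5035185277348269 0.18163124980074527 0.14975550900764958
bar 1796 U [0.6077 0.6115 0.6168] z [0.0308 0.0338 0.0354]
frame 11989 maxz [0.1866 0.1887 0.1893] U at max 0.49772030046589577 U [0.4907 0.5022 0.5141]
```

View pics/w8.png

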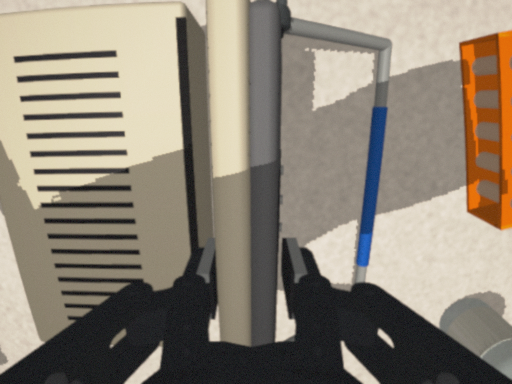

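View pics/c8.png

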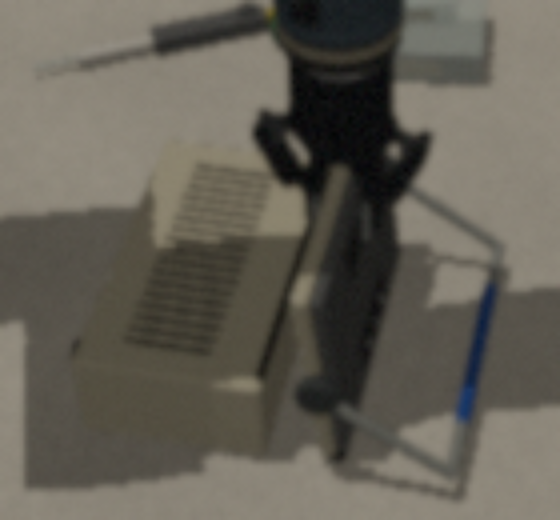

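```bash
python3 -m crank '[[[0.2,0,0],0],[[0.4,0,0],0],[[0.6,0,0],0],[[0.8,0,0],0],[[1.0,0,0],0],[[1.2,0,0],0],[[1.4,0,0],0],[[1.5,0,0],0]]' 0.67 20
python3 - <<'E'
from h import *
import bar
s=snap('wrist','w9');bar.go();s=snap('side','side9')
cv2.imwrite('pics/c9.png',cv2.resize(s['image'][130:260,150:290],(560,520))[:,:,::-1])
E
```

```text
t: 23.3
eef_pos: [0.5473, 0.0479, 0.1498]
ee_rot: [[0.969, -0.247, -0.0], [-0.247, -0.969, -0.0], [-0.0, 0.0, -1.0]]
wrist_force: [-0.2, -0.1, -0.5]
opening: 0.332
tcp U,V 0.5185194583977669 0.18160681917967075 0.14975502209141156
frame 11825 maxz [0.1882 0.1901 0.1907] U at max 0.5156646692904105 U [0.5097 0.5208 0.5327]
```

View pics/w9.png

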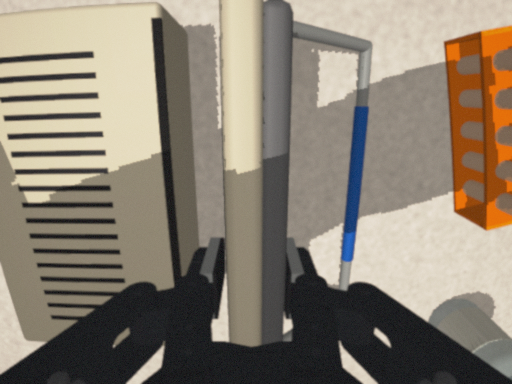

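```bash
python3 -m crank '[[[0.1,0,0],0],[[0.1,0,0],0],[[0.1,0,0],0],[[0.1,0,0],0],[[0.1,0,0],0],[[0.1,0,0],0],[[0.1,0,0],0],[[0.1,0,0],0]]' 0.7 20
python3 -m crank '[[[0,0,0],0],[[0,0,0],0],[[0,0,0],0],[[0,0,0],0],[[0,0,0],0],[[0,0,0],0],[[0,0,0],0],[[0,0,0],0]]' 1 25
cat > tilt.py <<'E'
from h import *
import bar
def plane(n,box):
    s=dict(np.load(f'last_{n}.npz')); s['o']={'eef_pos':s['eef'],'ee_rot':s['rot']}
    P,C,uv=cloud(s); U=P[:,:2]@bar.xh;V=P[:,:2]@bar.yh
    m=(U>box[0])&(U<box[1])&(V>box[2])&(V<box[3])&(P[:,2]>box[4])&(P[:,2]<box[5])
    Q=np.c_[U,V,P[:,2]][m]; rng=np.random.default_rng(0);best=0
    for i in range(400):
        a=Q[rng.choice(len(Q),3,False)];nn=np.cross(a[1]-a[0],a[2]-a[0]);nn/=np.linalg.norm(nn)+1e-9
        if abs(nn[0])<.8: continue
        k=abs((Q-a[0])@nn)<.002
        if k.sum()>best:best=k.sum();bk=k
    R=Q[bk];c=R.mean(0);nn=np.linalg.svd(R-c)[2][2];nn*=np.sign(nn[0])
    print(n,'plane',best,len(Q),c,nn,'lean toward robot deg',np.degrees(np.arcsin(nn[2])))
def look(tag):
    s=snap('wrist','w'+tag);bar.go();s=snap('side','side'+tag);s=snap('top','top'+tag)
    im=dict(np.load('last_side.npz'))['image']
    cv2.imwrite(f'pics/c{tag}.png',cv2.resize(im[130:260,150:290],(560,520))[:,:,::-1])
    for n in ['side','top']: 
        try: plane(n,(.5,.56,.07,.29,.03,.18))
        except Exception as e: print(n,e)
    for n in ['side','top','wrist']:
        z=dict(np.load(f'last_{n}.npz')); z['o']={'eef_pos':z['eef'],'ee_rot':z['rot']}
        P,C,uv=cloud(z);hsv=cv2.cvtColor(C[None].astype(np.uint8),cv2.COLOR_RGB2HSV)[0];U=P[:,:2]@bar.xh;V=P[:,:2]@bar.yh
        b=(hsv[:,0]>=100)&(hsv[:,0]<=130)&(hsv[:,1]>110)&(U>.57)&(U<.66)&(V>.08)&(V<.28)&(P[:,2]<.1)
        if b.sum(): print(n,'bar',b.sum(),np.percentile(U[b],[5,50,95]),np.percentile(P[b,2],[5,50,95]))
E
python3 -c "
import tilt;tilt.look('10')"
```

```text
t: 24.4
eef_pos: [0.5482, 0.0477, 0.1498]
ee_rot: [[0.969, -0.247, 0.0], [-0.247, -0.969, -0.0], [0.0, 0.0, -1.0]]
wrist_force: [0.6, -0.2, 0.4]
opening: 0.299
t: 25.4
eef_pos: [0.5482, 0.0477, 0.1499]
ee_rot: [[0.969, -0.247, 0.0], [-0.247, -0.969, -0.0], [0.0, -0.0, -1.0]]
wrist_force: [-0.6, 0.4, 4.7]
opening: 0.281
tcp U,V 0.5194366371459995 0.1816325211828562 0.1498729418175829
frame 11800 maxz [0.1881 0.1901 0.1907] U at max 0.5156337833408255 U [0.5087 0.52   0.5316]
side plane 340 390 [0.5319 0.1522 0.1014] [ 1.      0.0018 -0.0006] lean toward robot deg -0.03692274699635048
top plane 7 7 [0.5112 0.1954 0.1312] [1.     0.0028 0.0025] lean toward robot deg 0.14200706309540523
side bar 82 [0.6108 0.6148 0.6182] [0.0225 0.0252 0.0291]
wrist bar 1837 [0.6103 0.6141 0.6195] [0.0213 0.0245 0.026 ]
```

View pics/w10.png

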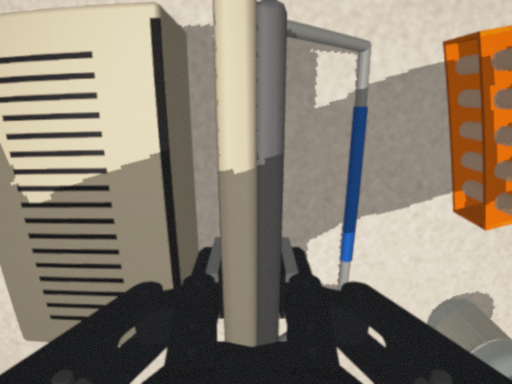

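View pics/c10.png

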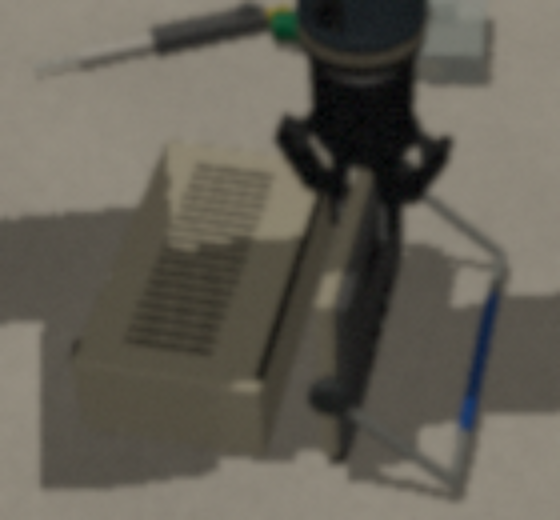

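```bash
python3 -m crank '[[[0,0,0],0],[[0,0,0],0],[[0,0,0],0],[[0,0,0],0],[[0,0,0],0],[[0,0,0],0],[[0,0,0],0],[[0,0,0],0]]' 1 40
python3 -c "
import tilt;tilt.look('11')"
```

```text
t: 26.55
eef_pos: [0.5482, 0.0477, 0.1499]
ee_rot: [[0.969, -0.247, 0.0], [-0.247, -0.969, 0.0], [0.0, -0.0, -1.0]]
wrist_force: [-0.6, -0.7, 5.6]
opening: 0.281
tcp U,V 0.5194701477040531 0.18163573647823122 0.14992410696036113
bar 1 U [0.4706 0.4706 0.4706] z [0.2323 0.2323 0.2323]
frame 11786 maxz [0.1882 0.1901 0.1907] U at max 0.5157167325636289 U [0.5088 0.52   0.5316]
side plane 342 383 [0.5318 0.1517 0.1017] [ 1.      0.0011 -0.0017] lean toward robot deg -0.09620329459776136
top plane 8 9 [0.5113 0.1804 0.1362] [1.     0.0027 0.0035] lean toward robot deg 0.19800204076332728
side bar 79 [0.6111 0.6147 0.6184] [0.0216 0.0257 0.0285]
wrist bar 1841 [0.6103 0.6141 0.6195] [0.0212 0.0245 0.026 ]
```

View pics/side11.png

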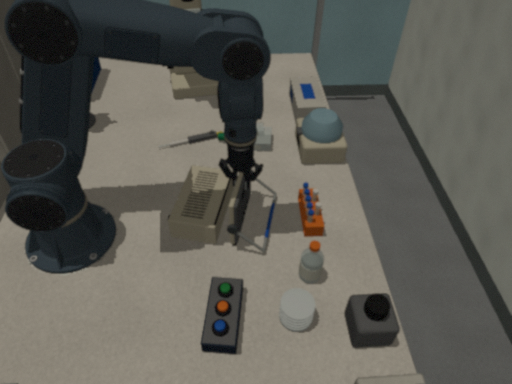

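View pics/top11.png

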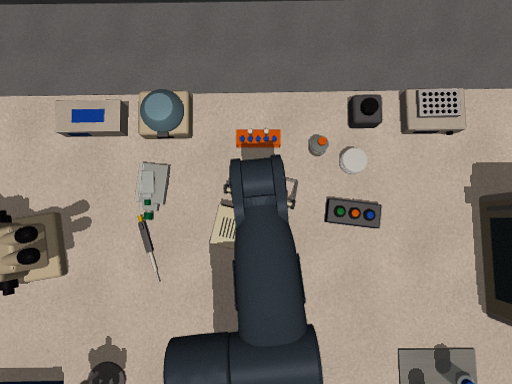

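The screen is gripped upright with the bail out behind it at about (270,215) in the side view. The flasks, pipette, rack, bottle and dishes are all where they started. Handing in.

```bash
python3 -c "
from plant import env;print(env.hand_in())"
```

```text
the job is handed in; nothing more can be done
None
```

The screen is up and in use, and the job was handed in at about 27 s with the gripper still holding it.

- **Keys:** I pressed orange, then blue, then green, each to its end stop (the fingertips stopped at about 66 mm, with 17–21 N on the wrist) and let each one up before the next.
- **Bail:** A slow push with closed fingers took it over centre and it dropped to its stop. The screen had not moved at that point.
- **Screen:** I straddled the top edge and swung the screen up on its foot. It was gripped upright at 40 N, with the jaws 23.9 mm apart on the 24 mm frame.

**Last checks**
- **Lean:** The side camera put the screen 0.1° past vertical, away from the robot. The top camera gave 0.2° towards the robot, but from only 8 points, so I trust the side view.
- **Stand clearance:** The underside of the bar is about 13 mm off the bench, clear as you asked.
- **Foot:** The wrist reads about 5 N upward, so the foot is lightly pressed on the bench.
- **Position:** By my estimate the foot rolled about 3–4 mm forward (away from the robot) as the screen came up.
- **Bystanders:** By eye, none of them look moved between the first and last pictures; I did not measure them.

No check failed. Hand-in gives no verdict, so I can't confirm the result beyond these readings.

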